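# Rehang the lift-off door of the control box and push it shut

### The arm

A 6-joint arm with a two-finger parallel gripper is mounted at the origin on a cart in front of the work surface, level with it; the furniture and walls round the work are solid. World frame = base frame: x ahead of the robot, y to its left, z up, the work surface at z = 0. Lengths are in mm, angles in rad, forces in N, time in s.
With the tool pointing down it reaches from about 375 to 975 mm from the base axis. Payload 3.8 kg.
Tool frame: the origin (TCP) lies midway between the tips of the shut fingers; the grasp point (between the pads) lies 19 mm behind it; z points along the fingers, y is the line along which they close (so a half turn about z gives the same grasp; the last joint's range is limited). The gripper opens to 88 mm and grips with 3 to 60 N. Pads are 18 mm wide; open, the fingers measure 123 mm over their backs; the gripper's body (75 mm by 187 mm) begins 45 mm behind the grasp point.
Start: joints at [-1.347, 0.264, 1.604, -0, 1.274, -0.037], TCP at [174.046, -652.17, 214.606] pointing down, gripper open.
Joint ranges: [-2.63, 2.63], [-0.94, 2.18], [0.31, 2.57], [-1.31, 4.45], [0, 2.66], [-2.55, 2.55]. Speed limits (rad/s): [2.57, 2.57, 3.14, 3.14, 3.14, 3.14].

### API

Orientations are given as a unit quaternion [w, x, y, z].
In Python, from station import ctrl, eyes gives the robot as it stands.
- The arm moves only by the tool drive_tool, never from a script. Its argument "steps" is a list that holds one entry, the list of rows, each a list of 4 numbers: the shift along the tool's x, y, z in m, then the turn about the tool's z in rad. In form: [[[x, y, z, yaw], ...]]. A call has 1 to 20 rows; each row shifts and turns the commanded pose from where the row before left it, along the tool's axes as they then stand; what a row does not reach is not made up. A row lasts 1/12 s, in which the tool goes at most 41.7 mm and 7.16 degrees, less where a joint would pass 70% of its speed; a pose out of reach is approached as far as the arm can. A call with a gripper value outside its range is refused whole. "fingers" is the opening, from 0 (shut) to 1 (fully open), set as the call begins (left out, the last holds). The fingers move at their own pace and stop on an object; the grip force is fixed at half the most. Time passes only in rows, so rows that do not move let the fingers close. It gives the time, the measured TCP pose, the force, the opening and the grip force at its end, in the units of the state.
- ctrl.sense(): the state, without advancing time (a new reading comes with each control period).
- eyes.read_camera(name): name is "side" or "top"; returns a dict with "frame" (480x640x3 uint8, blue, green, red), "depth" (480x640 float32, mm along the optical axis (not along the pixel's ray), 0 where there is no reading), "intrinsics" (3x3 intrinsics, pixels), "cam_to_world" (4x4, takes a point from camera to world coordinates). Camera axes: x right, y down, z forward; pixel columns grow to the right and rows downward; lengths in mm; the calibration is good to about 2 mm. A picture is of the moment at which its call begins.
- ctrl.job_done(): hands the job in; it is judged then, once.
Trained networks look in a picture, given as the dict that the camera call returned (one of the last four; its "shot" number tells which), for a name from the list of things; names that differ only in an ending like _2 or _b are one class to them, and where a whole thing is asked for, a point or a joint stands for the part that bears it (a point fixed in the world has none). Each returns a list of dicts, best first, with "confidence" (0 to 1); they miss things now and then, are a little off and sometimes report something else, mostly with a low value. They report only what shows in the picture. A call takes as long as a camera call.
- eyes.look_for(label, picture): "rect" ([left, top, right, bottom] in pixels, round what is visible of it).
- eyes.spot_point(label, picture): "point" ([column, row] in pixels: a listed point, or the origin of a listed thing).
The state is a dict: "t": time; "joints": joint angles; "joint_velocities": joint speeds; "tau": joint torques, N m; "position": TCP position; "eef_rot": TCP orientation; "wrist_force": force on the tool from outside, world axes, zero at the start; "torque": the same for the moment, N m; "width": finger opening in mm; "gripper_force": force on a finger pad.
Only numpy, scipy, OpenCV 4.12 (cv2) and the standard library are available. Lean on these libraries where they do the work, as an engineer would, in place of code of your own. Each camera call takes 0.05 s, during which the arm holds its last target. There are 200 camera calls.

### The job

The small yellow door of the grey control box was lifted off and put in the wooden stand. Take it out, lower it onto the box's two upright hinge pins so that both knuckles sit fully down, let go of it, and then push it shut against the front of the box. Leave the other things on the bench where they are, and do not let the door fall over.

Things in the scene. Friction and masses are not known exactly. Their poses are not given: they have to be found in the camera images.
- door: Loose yellow steel door, 0.25 to 0.46 kg: panel 12 mm thick (its x), 151 wide (y from -77 to +74), 140 tall (z). Origin: middle of the lower edge of the panel. Outer face (grey inset, latch) to -x; two knuckles on the +y edge. It starts upright and loose in the stand, knuckles away from the robot, and can be gripped by its top edge across the 12 mm. Once hung it turns freely.
- knuckle_low (a point): centre of the lower end of the lower knuckle (door frame 0, 91, 18 mm). Each knuckle is an upright steel tube open at both ends: outer diameter 18 mm, bore 12.2 mm, 18 mm long
- knuckle_up (a point): centre of the lower end of the upper knuckle (door frame 0, 91, 93 mm), on the same axis as the lower one
- door_edge (a point): middle of the door's free edge, half-way through its thickness (door frame 0, -77, 70 mm)
- box: Grey control box, fixed, 90 deep (x) x 150 wide (y) x 160 mm high, stubs on top to 172. Origin: centre of its underside; -x points out of its open front, whose rim is at x = -45 mm; z up. Pins on its +y side. Door open 90 degrees (door +y along box +x) is clear of everything; shut it lies flat on the rim, frames parallel, mid-plane at box x = -51 mm, lower edge 12 mm above the bench.
- seat_low (a point): nominal centre of the lower pin's flat shoulder (box frame -51, 91, 30 mm), on which the knuckle comes to rest. The pin stands up 20 mm from it: 10 mm diameter, its top 2 mm tapering to 8 mm. Both pins sit on a dark steel carrier bolted in slots: together they are up to 7 mm either way of nominal along box y, not reported (look, or feel with the door). The carrier does not give to gentle pushes.
- seat_up (a point): nominal centre of the upper pin's shoulder (box frame -51, 91, 105 mm); the pin is like the lower one, exactly above it, and shifted with it
- stand: Fixed wooden stand, 130 x 85 mm, origin at the centre of its underside; two cheeks 110 mm long, 19 thick, up to 55 mm above the bench form a slot 14.6 mm wide along its x; the door stands in it on the base, 10 mm above the bench
- bench_driver_0: bystander: red and black screwdriver lying flat, 209 mm long, 28 mm high
- offcut_1: bystander: block of wood, 95x53x38 mm
- tape_measure: bystander: yellow tape measure, 63x86x62 mm
- masking_roll: bystander: beige roll of masking tape, 104 mm across, 25 mm high
- screw_box_2: bystander: green cardboard screw box, 70x89x45 mm
- pencil: bystander: red pencil lying flat, 174 mm long, 8 mm high; it may lie between the box and the stand

How it is judged (in metres and radians):
On the way:
1. the door hangs upright on both hinge pins, fully down, and the fingers have let go of it (distance between knuckle_low and seat_low below 0.012 m and distance between knuckle_up and seat_up below 0.013 m and z of knuckle_low in the frame of seat_low below 0.004 m and z of knuckle_up in the frame of seat_up below 0.004 m and angle between door's own z axis and vertical below 0.06 rad and contact force between the fingers and door below 0.1 N), for 0.2 s.
At the end, for the whole second after the job is handed in: The door rests on both pins, each knuckle within 4 mm of its shoulder in height and within 12 mm (lower) or 13 mm (upper) of the nominal seat, upright within 0.06 rad, shut with its free edge within 6 mm of the fully shut position, and at rest (distance between knuckle_low and seat_low below 0.012 m and distance between knuckle_up and seat_up below 0.013 m and z of knuckle_low in the frame of seat_low below 0.004 m and z of knuckle_up in the frame of seat_up below 0.004 m and angle between door's own z axis and vertical below 0.06 rad and x of door_edge in the frame of box above -0.057 m and linear speed of door below 0.02 m/s); the robot touches nothing.
It fails at once if the door falls over (leans more than 0.6 rad) (angle between door's own z axis and vertical above 0.6 rad).
It fails at once if one of the other things on the bench is moved by more than 30 mm (distance of any of bench_driver_0, offcut_1, tape_measure, masking_roll, screw_box_2, pencil from where it was at the start of the episode above 0.03 m).
It also fails if it takes over 61 s, if anything falls off the work surface, if the arm or the gripper's body presses on something with over 40 N, if the wrist force passes 120 N, or if a joint passes its speed limit or range.

## Working session

There is one attempt and no reset: what is moved stays moved. The work goes in short steps, Python scripts to look and compute and a tool call to move; the robot and the scene stay as the last step left them, time stands still between calls to the robot, and variables do not carry over. Pictures are saved under pics/ and viewed, at most 10 in all, crops included, and the job is handed in when it is done.

Besides the shell and the picture viewer there is one more tool, called after "Request:" by a JSON object that holds its "name" and its "arguments". drive_tool: Moves the arm, as the interface text tells. Its arguments: {"type":"object","properties":{"steps":{"type":"array"},"fingers":{"type":"number"}},"required":["steps"]}

```bash
mkdir -p pics; ls; cat > h.py <<'E'
import numpy as np, cv2
from station import ctrl, eyes
def w(p,u,v,z=None):
    K=p["intrinsics"];T=np.array(p["cam_to_world"])
    r=np.linalg.inv(K)@[u,v,1.]
    if z is None:
        d=p["depth"][int(round(v)),int(round(u))]
        return (T@np.r_[r*d,1])[:3]
    d=T[:3,:3]@r; o=T[:3,3]
    return o+d*(z-o[2])/d[2]
def cloud(p):
    K=np.array(p["intrinsics"]);T=np.array(p["cam_to_world"]);d=p["depth"]
    v,u=np.mgrid[:480,:640]
    r=np.stack([(u-K[0,2])/K[0,0]*d,(v-K[1,2])/K[1,1]*d,d],-1)
    P=r@T[:3,:3].T+T[:3,3]; P[d==0]=np.nan
    return P
E
python3 - <<'E'
from h import *
s=ctrl.sense();print(s)
for n in("top","side"):
    p=eyes.read_camera(n);cv2.imwrite(f"pics/{n}0.png",p["frame"]);np.savez(f"{n}0.npz",**{k:p[k] for k in("frame","depth","intrinsics","cam_to_world")})
    print(n,np.round(p["cam_to_world"],2).tolist(),np.round(p["intrinsics"],1).tolist())
    for l in("door","box","stand","pencil"):
        print(l,[(np.round(x["rect"]),round(x["confidence"],2)) for x in eyes.look_for(l,p)[:2]])
    for l in("seat_low","seat_up","knuckle_low","knuckle_up","door_edge","door","box","stand"):
        print(l,[(np.round(x["point"],1),round(x["confidence"],2)) for x in eyes.spot_point(l,p)[:2]])
E
```

```text
pics
{'t': 0.0, 'joints': array([-1.34691808e+00,  2.64725136e-01,  1.60532168e+00, -7.08207538e-06,
        1.27371663e+00, -3.68922984e-02]), 'joint_velocities': array([ 0.00046807, -0.00066643,  0.00110632, -0.00041202,  0.00019014,
       -0.00086798]), 'tau': array([-1.11799494e-03, -5.02115464e+01, -3.56877816e+01,  7.27738347e-02,
        2.96385633e-02, -1.74082061e-04]), 'position': array([ 173.86721812, -651.45184297,  213.33520344]), 'eef_rot': array([-1.08034115e-03,  9.91511156e-01,  1.30017112e-01, -1.04699277e-04]), 'wrist_force': array([-0.10008096,  0.81103874,  0.40101246]), 'torque': array([ 0.03070235,  0.01678016, -0.00090665]), 'gripper_force': 0.0, 'width': 88.26271183239758}
top [[-0.02, -0.98, 0.18, 280.69], [-1.0, 0.03, 0.07, -20.03], [-0.07, -0.18, -0.98, 1742.8], [0.0, 0.0, 0.0, 1.0]] [[471.4, 0.0, 314.8], [0.0, 471.4, 240.7], [0.0, 0.0, 1.0]]
door [(array([289., 205., 295., 254.]), 0.6)]
box [(array([367., 216., 421., 262.]), 0.94)]
stand [(array([283., 222., 306., 252.]), 0.84), (array([286., 206., 294., 258.]), 0.43)]
pencil [(array([333., 207., 350., 2
[... 339 characters left out ...]
[298.5, 237.5]), 0.98)]
side [[-1.0, 0.01, -0.01, 614.65], [0.01, 0.72, -0.7, 1202.4], [-0.0, -0.7, -0.72, 1243.2], [0.0, 0.0, 0.0, 1.0]] [[543.1, 0.0, 325.5], [0.0, 543.1, 236.2], [0.0, 0.0, 1.0]]
door [(array([284., 243., 354., 278.]), 0.88)]
box [(array([313., 146., 356., 216.]), 0.68)]
stand [(array([295., 267., 344., 293.]), 0.55)]
pencil []
seat_low [(array([352.5, 209. ]), 0.98), (array([337.9, 144. ]), 0.26)]
seat_up [(array([350.6, 187.9]), 0.56)]
knuckle_low [(array([292.6, 270.9]), 0.93)]
knuckle_up [(array([289.2, 254.4]), 0.73)]
door_edge [(array([351.8, 261. ]), 0.79)]
door [(array([321.2, 275.5]), 0.92)]
box [(array([331.4, 196.1]), 0.55)]
stand [(array([322.7, 278.5]), 0.84)]
```

View pics/top0.png

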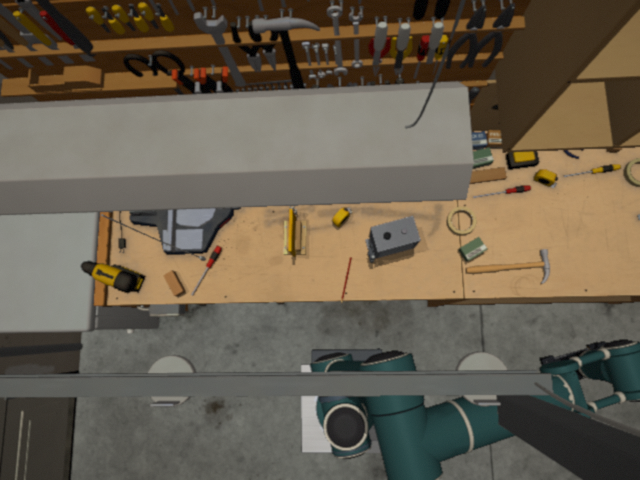

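View pics/side0.png

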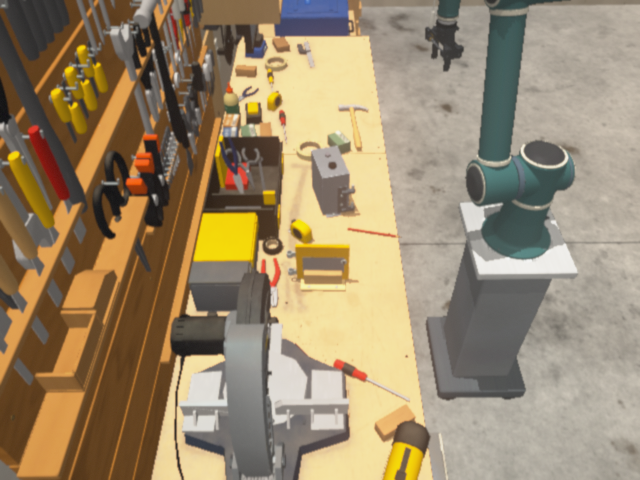

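The top view shows the door edge-on at (292,230) in the stand, knuckles away from the robot. The box is at (393,240) with its pins at the near-left corner (370,256). The pencil at (347,278) lies between them. In the side view the door is at (321,262) and the pins are at (351,190–209).

```bash
python3 - <<'E'
from h import *
P={n:dict(np.load(n+"0.npz")) for n in("top","side")}
C={n:cloud(P[n]) for n in P}
print("hood z",np.nanmedian(C["top"][120:170,250:420].reshape(-1,3),0),C["top"][205,320], C["top"][195,320])
t=P["top"];s=P["side"]
print("t: stand",w(t,298.5,237.5,0),"box",w(t,392.4,242.1,0),"seatlow",w(t,374.2,259,30),"seatup",w(t,372.5,255.4,105),"klow",w(t,292.8,213.3,28),"edge",w(t,291.6,255.2,80))
print("s: stand",w(s,322.7,278.5,0),"seatlow",w(s,352.5,209,30),"up",w(s,350.6,187.9,105),"klow",w(s,292.6,270.9,28),"kup",w(s,289.2,254.4,103),"edge",w(s,351.8,261,80),"door",w(s,321.2,275.5,10))
# point clouds
for n in P:
    Q=C[n].reshape(-1,3);F=P[n]["frame"].reshape(-1,3).astype(int)
    m=(Q[:,2]>120)&(Q[:,2]<165)&(Q[:,0]>350)&(Q[:,0]<750)&(Q[:,1]>-350)&(Q[:,1]<250)
    y=m&(F[:,2]>F[:,0]+60)
    def rep(k,mm):
        q=Q[mm]; 
        if len(q)<5: print(n,k,len(q));return
        r=cv2.minAreaRect(q[:,:2].astype(np.float32)); print(n,k,len(q),np.round(r[0],1),np.round(r[1],1),round(r[2],2),"z",np.round(np.percentile(q[:,2],[5,50,95]),1), np.round(q.mean(0),1))
    rep("door",y)
    rep("box",m&(Q[:,1]<-60)&(Q[:,2]>152)&(abs(F[:,2]-F[:,0])<40))
a=cv2.resize(t["frame"][195:285,270:430],None,fx=5,fy=5,interpolation=cv2.INTER_CUBIC)
b=cv2.resize(s["frame"][140:290,270:370],None,fx=4,fy=4,interpolation=cv2.INTER_CUBIC)
cv2.imwrite("pics/a.png",a);cv2.imwrite("pics/b.png",b)
E
```

```text
hood z [ 482.60971645   -9.48496664 1239.16738574] [738.55356413  77.4421671   -1.30607482] [ 432.90800257    9.57974466 1209.03955756]
t: stand [614.40548893 161.08096746   0.        ] box [ 586.5765809  -189.80092849    0.        ] seatlow [ 520.72038377 -118.36803831   30.        ] seatup [ 523.03526836 -108.65875405  105.        ] klow [702.27317619 178.78047175  28.        ] edge [535.20408156 178.28053885  80.        ]
s: stand [613.92015167 172.73140466   0.        ] seatlow [513.76939735 -94.80569636  30.        ] up [ 521.36724759 -113.18165983  105.        ] klow [701.97403273 165.6312516   28.        ] kup [707.99169199 168.17130922 103.        ] edge [530.28602718 175.66358882  80.        ] door [618.247333  169.4703846  10.       ]
top door 193 [616.4 176.6] [ 13.4 152. ] 88.42 z [126.1 148.6 155.6] [615.2 175.2 146.2]
top box 962 [ 588.9 -184.2] [ 90.2 151.7] 14.24 z [154.4 159.9 164.3] [ 587.9 -184.7  159.7]
side door 551 [614.2 -78.4] [209.1 549.3] 6.44 z [122.5 140.5 151.5] [614.7 175.6 138.9]
side box 772 [ 587.7 -180.7] [ 91.4 159.3] 12.98 z [153.8 158.7 163.3] [ 588.  -176.2  158.7]
```

View pics/a.png

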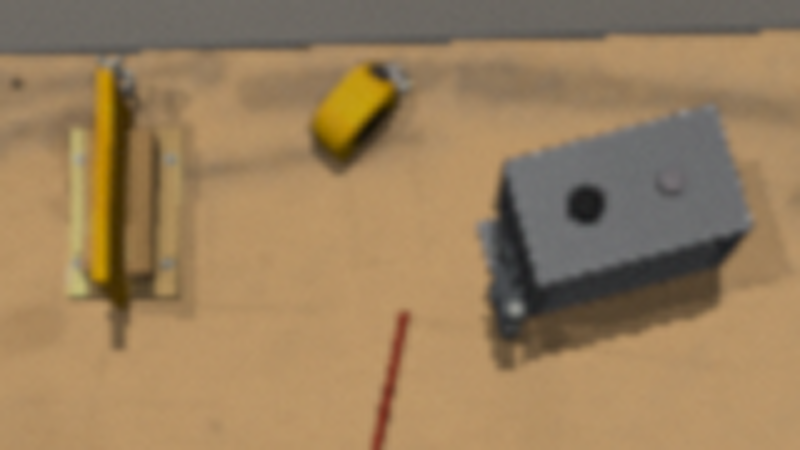

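View pics/b.png

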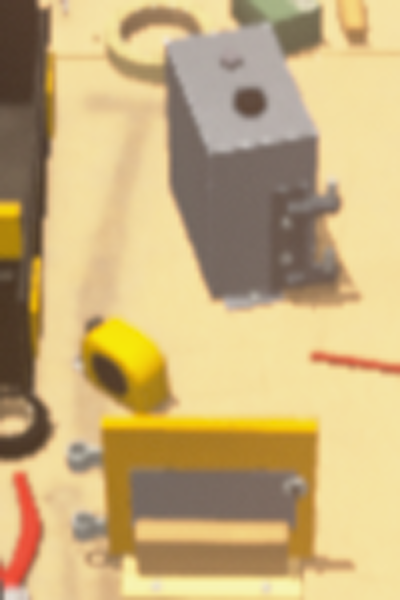

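The crops agree with the clouds. The door plane is at y≈176, running along world x. The box front faces the robot, with yaw of about +14° and pins near (517,-106). I'll turn the tool to the door's heading and go above it.

Request:
{"name": "drive_tool", "arguments": {"steps": [[[0,0,0,0.096],[0,0,0,0.096],[0,0,0,0.096],[0.0175,-0.035,0,0],[0.0175,-0.035,0,0],[0.0175,-0.035,0,0],[0.0175,-0.035,0,0],[0.0175,-0.035,0,0],[0.0175,-0.035,0,0],[0.0175,-0.035,0,0],[0.0175,-0.035,0,0],[0.0175,-0.035,0,0],[0.0175,-0.035,0,0],[0.0175,-0.035,0,0],[0.0175,-0.035,0,0]]], "fingers": 1}}

```text
t: 2.55
position: [396.0, -236.4, 215.1]
eef_rot: [0.0, 1.0, -0.014, 0.001]
wrist_force: [0.6, 0.6, -0.0]
width: 88.1
gripper_force: 0.0
```

Request:
{"name": "drive_tool", "arguments": {"steps": [[[0.0175,-0.035,0,0],[0.0175,-0.035,0,0],[0.0175,-0.035,0,0],[0.0175,-0.035,0,0],[0.0175,-0.035,0,0],[0.0175,-0.035,0,0],[0.0175,-0.035,0,0],[0.0175,-0.035,0,0],[0.0175,-0.035,0,0],[0.0175,-0.035,0,0],[0.0175,-0.035,0,0],[0.0175,-0.035,0,0],[0,0,0,0],[0,0,0,0]]]}}

```text
t: 3.72
position: [617.0, 177.8, 214.0]
eef_rot: [0.0, 1.0, -0.012, -0.0]
wrist_force: [-0.0, -0.1, -0.1]
width: 88.3
gripper_force: 0.0
```

Request:
{"name": "drive_tool", "arguments": {"steps": [[[0,0.0015,0.032,0],[0,0,0.032,0],[0,0,0.025,0],[0,0,0.007,0],[0,0,0,0]]]}}

```text
t: 4.13
position: [613.9, 172.6, 115.8]
eef_rot: [0.001, 1.0, -0.014, -0.003]
wrist_force: [-1.0, -1.3, 0.0]
width: 88.2
gripper_force: 0.0
```

Request:
{"name": "drive_tool", "arguments": {"steps": [[[0,0,0,0],[0,0,0,0],[0,0,0,0],[0,0,0,0],[0,0,0,0],[0,0,0,0],[0,0,0,0],[0,0,0,0],[0,0,0,0],[0,0,0,0],[0,0,0,0],[0,0,0,0]]], "fingers": 0}}

```text
t: 5.13
position: [616.7, 174.6, 118.5]
eef_rot: [-0.0, 1.0, -0.014, -0.0]
wrist_force: [-0.1, 0.3, 0.2]
width: 11.6
gripper_force: 30.0
```

Request:
{"name": "drive_tool", "arguments": {"steps": [[[0,0,-0.008,0],[0,0,-0.012,0],[0,0,-0.015,0],[0,0,-0.015,0],[0,0,-0.015,0],[0,0,-0.015,0],[0,0,-0.01,0],[0,0,0,0],[0,0,0,0]]]}}

```text
t: 5.88
position: [617.1, 174.6, 209.5]
eef_rot: [-0.0, 1.0, -0.014, 0.001]
wrist_force: [0.0, -0.4, -4.1]
width: 11.4
gripper_force: 30.0
```

```bash
python3 - <<'E'
from h import *
s=ctrl.sense();print(s["position"],s["wrist_force"],s["torque"],s["joints"])
z0=s["position"][2]-118.5+10
for n in("top","side"):
    p=eyes.read_camera(n);cv2.imwrite(f"pics/{n}1.png",p["frame"])
    for l,z in(("knuckle_low",18),("knuckle_up",93),("door_edge",70)):
        for x in eyes.spot_point(l,p)[:1]: print(n,l,round(x["confidence"],2),np.round(x["point"],1),np.round(w(p,*x["point"],z0+z),1))
    Q=cloud(p).reshape(-1,3);F=p["frame"].reshape(-1,3).astype(int)
    m=(abs(Q[:,0]-616)<130)&(abs(Q[:,1]-175)<25)&(Q[:,2]>z0+5)&(Q[:,2]<z0+150)&(F[:,2]>F[:,0]+60)
    q=Q[m];print(n,len(q),"x",np.percentile(q[:,0],[1,99]),"z",np.percentile(q[:,2],[1,99]),"y",np.median(q[:,1]))
    k=Q[(Q[:,0]>694)&(Q[:,0]<730)&(abs(Q[:,1]-175)<25)&(Q[:,2]>z0)&(Q[:,2]<z0+130)]
    if len(k):print("knuck",len(k),k.min(0),k.max(0),np.median(k,0))
E
```

```text
[617.12278694 174.63622598 209.47990856] [ 0.01425052 -0.44408849 -4.05714249] [0.06405421 0.09872829 0.00655707] [ 2.36989472e-01  2.03106804e-01  1.68766285e+00 -9.09163549e-05
  1.24924314e+00  1.83499604e+00]
top door_edge 0.39 [288.4 251.2] [535.3 178.3 171. ]
top 78 x [557.6262558  601.76172212] z [151.33060779 249.17848083] y 173.13155436850286
side knuckle_low 0.91 [290.2 253.5] [704.  179.3 119. ]
side knuckle_up 0.56 [291.6 232.4] [696.7 170.4 194. ]
side door_edge 0.75 [353.6 237.8] [528.  171.4 171. ]
side 1088 x [539.72078109 690.02389188] z [106.5318332  239.97854181] y 180.83329223816725
knuck 114 [694.8047337  159.65200395 116.0002213 ] [714.39290258 184.99021137 213.17292392] [705.16149305 176.18234514 193.70279086]
```

Request:
{"name": "drive_tool", "arguments": {"steps": [[[0,0,0,-0.09],[0,0,0,-0.09],[0,0,0,-0.09],[0,0,0,0],[-0.0213,0.0169,0,0],[-0.0213,0.0169,0,0],[-0.0213,0.0169,0,0],[-0.0213,0.0169,0,0],[-0.0213,0.0169,0,0],[-0.0213,0.0169,0,0],[-0.0213,0.0169,0,0],[-0.0213,0.0169,0,0],[-0.0213,0.0169,0,0],[-0.0213,0.0169,0,0],[-0.0213,0.0169,0,0],[-0.0213,0.0169,0,0],[0,0,0,0]]]}}

```text
t: 7.7
position: [414.4, -86.7, 208.5]
eef_rot: [0.001, 0.993, 0.118, -0.001]
wrist_force: [-1.3, 0.3, -4.2]
width: 11.4
gripper_force: 30.0
```

Request:
{"name": "drive_tool", "arguments": {"steps": [[[0,0,0.02,0],[0,0,0.02,0],[0,0,0.02,0],[0,0,0,0],[0,0,0,0],[0,0,0,0],[0,0,0,0]]]}}

```text
t: 8.28
position: [418.8, -83.9, 150.3]
eef_rot: [0.001, 0.993, 0.121, 0.001]
wrist_force: [0.1, -0.3, -2.9]
width: 12.0
gripper_force: 30.0
```

```bash
python3 - <<'E'
from h import *
s=ctrl.sense();print(s["position"],s["eef_rot"],s["wrist_force"],s["torque"])
z0=s["position"][2]-118.5+10
for n in("top","side"):
    p=eyes.read_camera(n);cv2.imwrite(f"pics/{n}2.png",p["frame"]);np.savez(f"{n}2.npz",**{k:p[k] for k in("frame","depth","intrinsics","cam_to_world")})
    for l,z in(("knuckle_low",z0+18),("knuckle_up",z0+93),("seat_low",30),("seat_up",105)):
        for x in eyes.spot_point(l,p)[:2]: print(n,l,round(x["confidence"],2),np.round(x["point"],1),np.round(w(p,*x["point"],z),1))
    if n=="side":
        cv2.imwrite("pics/c.png",cv2.resize(p["frame"][160:235,320:420],None,fx=8,fy=8,interpolation=cv2.INTER_CUBIC))
    else: cv2.imwrite("pics/d.png",cv2.resize(p["frame"][220:290,350:440],None,fx=8,fy=8,interpolation=cv2.INTER_CUBIC))
E
```

```text
[418.77703834 -83.90871576 150.30920187] [5.34051356e-04 9.92661295e-01 1.20918635e-01 1.39725995e-03] [ 0.12820015 -0.28470977 -2.89274254] [-0.00157373 -0.01581131 -0.00876653]
top seat_low 0.81 [373.5 258.8] [ 521.5 -115.9   30. ]
top seat_low 0.21 [390.6 241.6] [ 583.4 -180.4   30. ]
top seat_up 0.95 [372.1 257.1] [ 517.1 -107.   105. ]
top seat_up 0.16 [367.9 283.8] [424.4 -89.1 105. ]
side knuckle_low 0.96 [358.1 210.1] [498.7 -57.5  59.8]
side knuckle_up 0.6 [358.6 191.6] [499.9 -60.9 134.8]
side seat_low 0.73 [351.7 207.4] [ 516.  -102.5   30. ]
side seat_up 0.58 [351.8 191.1] [518.3 -97.7 105. ]
```

View pics/c.png

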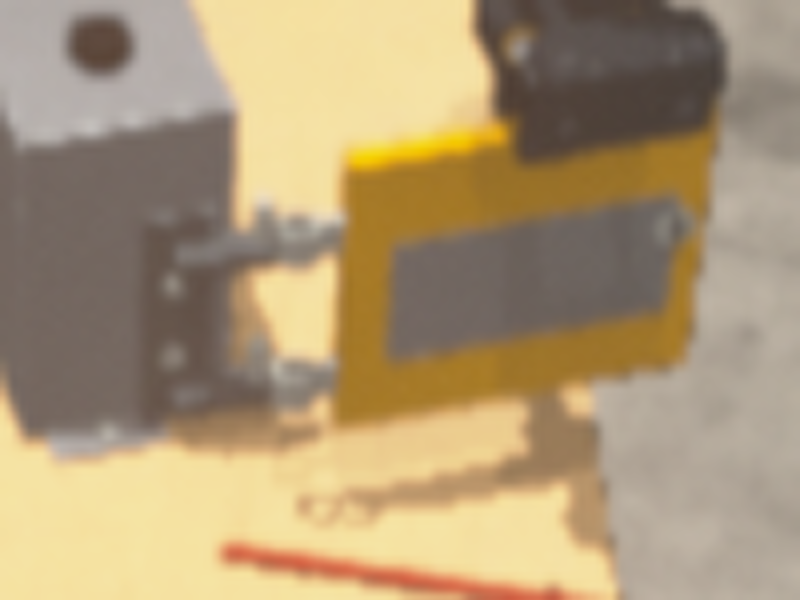

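The side crop shows both knuckles at about (357,189) and (357,207). The pin tips stick up just to their left, at about (353,186) and (352,204). I'll overlay the model projections to measure the offset.

```bash
python3 - <<'E'
from h import *
s=ctrl.sense();tcp=s["position"];q=s["eef_rot"];th=2*np.arctan2(q[2],q[1]);ux=np.array([np.cos(th),np.sin(th),0]);print(np.degrees(th))
z0=tcp[2]-108.5
kn=np.r_[tcp[:2]+90*ux[:2],0]; pin=np.array([517.,-106,0])
out=[]
for n,(r0,c0) in (("side",(178,338)),("top",(238,356))):
    p=dict(np.load(n+"2.npz"));K=p["intrinsics"];Ti=np.linalg.inv(p["cam_to_world"])
    f=10;im=cv2.resize(p["frame"][r0:r0+38,c0:c0+38],None,fx=f,fy=f,interpolation=cv2.INTER_NEAREST)
    def pr(X):
        c=Ti@np.r_[X,1];u=K@c[:3]/c[2];return u[:2]
    def circ(c,z,r,col):
        pts=[(pr(c+[r*np.cos(a),r*np.sin(a),z])-[c0,r0]+.5)*f for a in np.linspace(0,6.3,30)]
        cv2.polylines(im,[np.int32(pts)],True,col,1)
    for z in(18,36,93,111):circ(kn,z0+z,9,(0,0,255))
    for z in(30,50,105,125):circ(pin,z,5,(0,255,0))
    print(n,"pin tops px",pr(pin+[0,0,50]),pr(pin+[0,0,125]),"kn",pr(kn+[0,0,z0+36]),pr(kn+[0,0,z0+111]), "mm/px d(y)",pr(pin+[0,1,125])-pr(pin+[0,0,125]),"dx",pr(pin+[1,0,125])-pr(pin+[0,0,125]))
    out.append(im)
cv2.imwrite("pics/e.png",np.hstack(out))
E
```

```text
13.90967042849396
side pin tops px [351.54111147 202.16625311] [352.27370637 184.56439979] kn [356.32770244 205.36068436] [357.23686855 187.34144185] mm/px d(y) [0.01503382 0.20669484] dx [-0.31671379  0.00358951]
top pin tops px [371.07718163 259.33348439] [372.07406065 256.29504259] kn [359.10733563 262.06089252] [359.56894151 259.1006042 ] mm/px d(y) [-0.29176387  0.00767304] dx [-0.01102683 -0.28710032]
```

View pics/e.png

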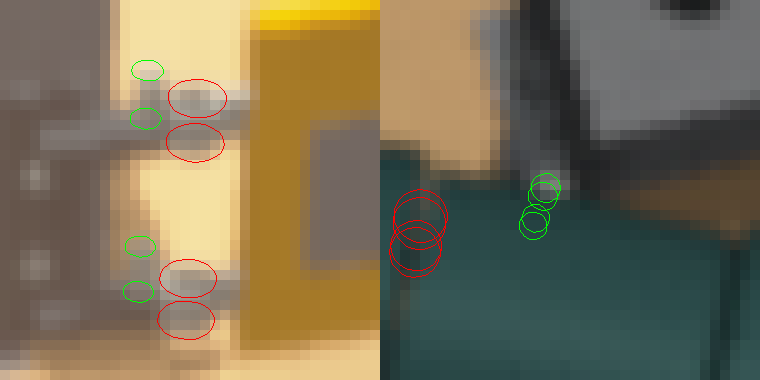

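The predicted knuckle outlines fit. The pin prediction is within about 1 px, and the top view suggests y about 2 mm lower, so I take the pin at about (517,-108). I'll slide in above the pins.

Request:
{"name": "drive_tool", "arguments": {"steps": [[[0,0.009,0,0],[0,0.01,0,0],[0,0.01,0,0],[0,0.01,0,0],[-0.0005,0.008,0,0],[0,0,0.003,0],[0,0,0.003,0],[0,0,0,0],[0,0,0,0],[0,0,0,0]]]}}

```text
t: 9.62
position: [427.9, -129.1, 142.4]
eef_rot: [-0.0, 0.993, 0.121, -0.0]
wrist_force: [-0.5, 1.0, -3.4]
width: 11.5
gripper_force: 30.0
```

```bash
python3 - <<'E'
from h import *
s=ctrl.sense();tcp=s["position"];q=s["eef_rot"];th=2*np.arctan2(q[2],q[1]);ux=np.array([np.cos(th),np.sin(th),0])
z0=tcp[2]-108.5
kn=np.r_[tcp[:2]+90*ux[:2],0];print(tcp,kn,s["wrist_force"],s["torque"])
out=[]
for n,(r0,c0) in (("side",(178,338)),("top",(238,356))):
    p=eyes.read_camera(n);K=p["intrinsics"];Ti=np.linalg.inv(p["cam_to_world"])
    f=10;im=cv2.resize(p["frame"][r0:r0+38,c0:c0+38],None,fx=f,fy=f,interpolation=cv2.INTER_NEAREST)
    def pr(X):
        c=Ti@np.r_[X,1];u=K@c[:3]/c[2];return u[:2]
    for z in(18,36,93,111):
        pts=[(pr(kn+[9*np.cos(a),9*np.sin(a),z0+z])-[c0,r0]+.5)*f for a in np.linspace(0,6.3,30)]
        cv2.polylines(im,[np.int32(pts)],True,(0,0,255),1)
    out.append(im)
cv2.imwrite("pics/f.png",np.hstack(out))
E
```

```text
[ 427.91168478 -129.05908193  142.36923041] [ 515.26404409 -107.38962593    0.        ] [-0.45209103  1.0457997  -3.35982254] [-0.04142989 -0.01592936 -0.02776896]
```

View pics/f.png

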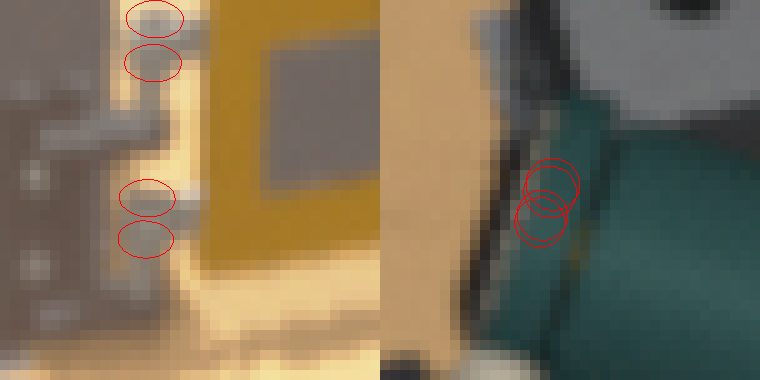

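The knuckles sit right above the pin columns in the side view: pins at about x=150 of the crop, knuckles at about 153. I'll lower gently and feel.

Request:
{"name": "drive_tool", "arguments": {"steps": [[[0.0008,0,0.001,0],[0,0,0.0015,0],[0,0,0.0015,0],[0,0,0.0015,0],[0,0,0,0],[0,0,0,0]]]}}

```text
t: 10.22
position: [428.7, -129.2, 136.9]
eef_rot: [-0.0, 0.993, 0.121, -0.0]
wrist_force: [-0.1, 0.3, -3.2]
width: 11.4
gripper_force: 30.0
```

Request:
{"name": "drive_tool", "arguments": {"steps": [[[0,0,0.0015,0],[0,0,0.0015,0],[0,0,0.0015,0],[0,0,0,0],[0,0,0,0]]]}}

```text
t: 10.63
position: [428.8, -129.2, 132.4]
eef_rot: [-0.0, 0.993, 0.121, -0.0]
wrist_force: [0.4, 0.1, -4.1]
width: 11.4
gripper_force: 30.0
```

Request:
{"name": "drive_tool", "arguments": {"steps": [[[0,0,0.002,0],[0,0,0.002,0],[0,0,0.002,0],[0,0,0.002,0],[0,0,0.0015,0],[0,0,0,0],[0,0,0,0]]]}}

```text
t: 11.22
position: [428.8, -129.2, 122.9]
eef_rot: [-0.0, 0.993, 0.121, -0.0]
wrist_force: [-0.7, 0.7, -4.4]
width: 11.3
gripper_force: 30.0
```

```bash
python3 - <<'E'
from h import *
s=ctrl.sense();print(s["position"],s["wrist_force"],s["torque"])
p=eyes.read_camera("side")
cv2.imwrite("pics/g.png",cv2.resize(p["frame"][170:230,330:410],None,fx=8,fy=8,interpolation=cv2.INTER_CUBIC))
E
```

```text
[ 428.80445768 -129.20917351  122.90950589] [-0.67118537  0.66423423 -4.44646471] [ 0.02574715 -0.04540378  0.02695195]
```

View pics/g.png

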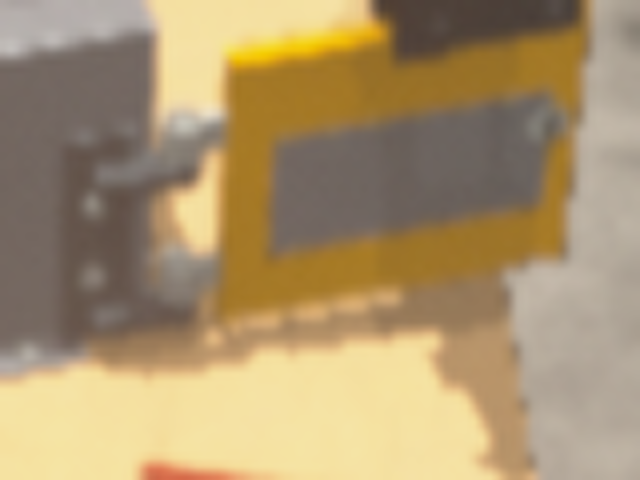

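The knuckles are over the pins and almost seated. I'll lower the last few millimetres to contact.

Request:
{"name": "drive_tool", "arguments": {"steps": [[[0,0,0.001,0],[0,0,0.001,0],[0,0,0.0006,0],[0,0,0,0],[0,0,0,0]]]}}

```text
t: 11.68
position: [429.1, -129.3, 120.6]
eef_rot: [0.0, 0.993, 0.121, 0.0]
wrist_force: [0.1, -0.7, -3.1]
width: 11.2
gripper_force: 30.0
```

Request:
{"name": "drive_tool", "arguments": {"steps": [[[0,0,0.0008,0],[0,0,0.0008,0],[0,0,0,0],[0,0,0,0]]]}}

```text
t: 12.02
position: [428.9, -129.6, 119.5]
eef_rot: [0.0, 0.993, 0.121, -0.0]
wrist_force: [-4.4, -1.2, 4.2]
width: 11.5
gripper_force: 30.0
```

Contact came at the expected seat height. Before letting go I'll check sideways that the pins hold the door.

Request:
{"name": "drive_tool", "arguments": {"steps": [[[0,0.0015,-0.0005,0],[0,0.0015,0,0],[0,0,0,0]]]}}

```text
t: 12.27
position: [429.5, -131.9, 119.5]
eef_rot: [-0.0, 0.993, 0.121, -0.0]
wrist_force: [-4.9, 2.7, 3.9]
width: 11.3
gripper_force: 30.2
```

Request:
{"name": "drive_tool", "arguments": {"steps": [[[0,-0.0015,0,0],[0,-0.0015,0,0],[0,0,0,0],[0,0,0,0]]]}}

```text
t: 12.6
position: [428.9, -129.5, 119.5]
eef_rot: [0.0, 0.993, 0.121, -0.0]
wrist_force: [-3.9, -1.8, 2.6]
width: 11.7
gripper_force: 30.0
```

Request:
{"name": "drive_tool", "arguments": {"steps": [[[0,0,0,0],[0,0,0,0],[0,0,0,0],[0,0,0,0],[0,0,0,0],[0,0,0,0],[0,0,0,0],[0,0,0,0]]], "fingers": 0.5}}

```text
t: 13.27
position: [429.0, -129.2, 119.4]
eef_rot: [-0.0, 0.993, 0.121, 0.0]
wrist_force: [-0.3, -0.3, -0.2]
width: 44.0
gripper_force: 0.0
```

```bash
python3 - <<'E'
from h import *
s=ctrl.sense();print(s["position"],s["wrist_force"],s["width"],s["gripper_force"])
p=eyes.read_camera("side")
for l,z in(("knuckle_low",30),("knuckle_up",105),("door_edge",82)):
    for x in eyes.spot_point(l,p)[:1]: print(l,round(x["confidence"],2),np.round(x["point"],1),np.round(w(p,*x["point"],z),1))
Q=cloud(p).reshape(-1,3);F=p["frame"].reshape(-1,3).astype(int)
m=(Q[:,0]>330)&(Q[:,0]<520)&(Q[:,1]<-60)&(Q[:,1]>-200)&(Q[:,2]>8)&(F[:,2]>F[:,0]+60)&(Q[:,2]<165)&(F[:,0]<60)
q=Q[m];print(len(q),np.percentile(q,[1,99],0)); 
A=np.c_[q,np.ones(len(q))];c=q.mean(0);n=np.linalg.svd(q-c)[2][2];print("centre",c,"normal",n)
E
```

```text
[ 429.00422969 -129.24015969  119.40574786] [-0.29855623 -0.30442616 -0.19457848] 44.021675357028336 0.0
knuckle_low 0.55 [353.9 207.1] [ 508.7 -103.8   30. ]
knuckle_up 0.92 [354.4 187. ] [ 509.  -117.4  105. ]
door_edge 0.96 [401.3 186.6] [ 353.8 -143.4   82. ]
708 [[ 357.45085878 -144.38472155   12.1638507 ]
 [ 497.26914378 -101.22222759  152.12918692]]
centre [ 437.36527539 -121.01192185   85.20064843] normal [-0.24564411  0.96930906 -0.00994603]
```

The door hangs at z 12 to 152, upright, and the fingers are free of it. I'll rise, close the fingers, and go down on the outer (+y) side of the door.

Request:
{"name": "drive_tool", "arguments": {"steps": [[[0,0,-0.015,0],[0,0,-0.025,0],[0,0,-0.03,0],[0,0,0,0],[-0.01,-0.015,0,0],[-0.015,-0.03,0,0],[0,0,0,0],[0,0,0,0]]]}}

```text
t: 14.13
position: [393.1, -90.9, 189.0]
eef_rot: [0.0, 0.993, 0.122, 0.0]
wrist_force: [-0.1, 0.1, -0.4]
width: 44.4
gripper_force: 0.0
```

Request:
{"name": "drive_tool", "arguments": {"steps": [[[0,0,0,0],[0,0,0,0],[0,0,0,0],[0,0,0.03,0],[0,0,0.03,0],[0,0,0,0],[0,0.006,0,0],[0,0.006,0,0],[0,0,0,0],[0,0,0,0]]], "fingers": 0}}

```text
t: 14.97
position: [398.4, -104.3, 131.3]
eef_rot: [0.001, 0.993, 0.121, 0.001]
wrist_force: [-0.1, -0.7, -0.5]
width: 0.5
gripper_force: 0.0
```

Request:
{"name": "drive_tool", "arguments": {"steps": [[[-0.0014,0.00574,0,-0.05],[-0.0014,0.00574,0,-0.05],[-0.0014,0.00574,0,-0.05],[-0.0014,0.00574,0,-0.05],[-0.0014,0.00574,0,-0.05],[-0.0014,0.00574,0,-0.05],[-0.0014,0.00574,0,-0.05],[-0.0014,0.00574,0,-0.05],[-0.0014,0.00574,0,-0.05],[-0.0014,0.00574,0,-0.05],[-0.0014,0.00574,0,-0.05],[-0.0014,0.00574,0,-0.05],[-0.0014,0.00574,0,-0.05],[-0.0014,0.00574,0,-0.05],[-0.0014,0.00574,0,-0.05],[-0.0014,0.00574,0,-0.05],[-0.0014,0.00574,0,-0.05],[-0.0014,0.00574,0,-0.05],[0,0,0,0],[0,0,0,0]]]}}

```text
t: 16.63
position: [440.1, -197.1, 130.4]
eef_rot: [0.001, 0.842, 0.54, 0.0]
wrist_force: [-0.4, 0.6, -0.5]
width: 0.1
gripper_force: 0.0
```

```bash
cat > dr.py <<'E'
from h import *
s=ctrl.sense();tcp=s["position"];q=s["eef_rot"];th=2*np.arctan2(q[2],q[1]);d=tcp[:2]-[516.5,-107.5]
print(s["t"],tcp,s["wrist_force"],"yaw",np.degrees(th),"p",d@[np.cos(th),np.sin(th)],d@[np.sin(th),-np.cos(th)])
p=eyes.read_camera("side")
for l,z in(("knuckle_low",30),("knuckle_up",105),("door_edge",82)):
    for x in eyes.spot_point(l,p)[:1]: print(l,round(x["confidence"],2),np.round(x["point"],1),np.round(w(p,*x["point"],z),1))
for n in("side","top"):
    p=eyes.read_camera(n)
    Q=cloud(p).reshape(-1,3);F=p["frame"].reshape(-1,3).astype(int)
    m=(Q[:,0]>330)&(Q[:,0]<600)&(Q[:,1]<-60)&(Q[:,1]>-300)&(Q[:,2]>8)&(F[:,2]>F[:,0]+60)&(Q[:,2]<165)&(F[:,0]<60)
    q=Q[m]
    if len(q)>5:
        c=q.mean(0);r=c[:2]-[516.5,-107.5];print(n,len(q),np.percentile(q,[1,99],0).round(1).tolist(),"centre",c,"door angle from open",np.degrees(np.arctan2(r[1],r[0]))%360-194)
E
python3 dr.py
```

```text
16.6333 [ 440.12816801 -197.13095493  130.39853782] [-0.41987006  0.58478902 -0.45196256] yaw 65.38002123378412 p -113.29902356741464 -32.0888775484048
knuckle_low 0.69 [349.4 204.3] [ 522.9 -117.6   30. ]
knuckle_up 0.8 [355.1 187. ] [ 506.8 -117.3  105. ]
door_edge 0.82 [400.9 184.9] [ 354.2 -151.9   82. ]
side 823 [[357.0, -144.9, 13.0], [496.9, -102.3, 151.0]] centre [ 432.25303929 -122.68245376   93.57634967] door angle from open -3.78416867551843
top 102 [[365.4, -145.9, 118.0], [496.0, -108.2, 157.2]] centre [ 455.26790744 -122.05656588  147.20090387] door angle from open -0.6274313410506522
```

```bash
python3 - <<'E'
from h import *
p=eyes.read_camera("side")
cv2.imwrite("pics/i.png",cv2.resize(p["frame"][130:240,300:430],None,fx=5,fy=5,interpolation=cv2.INTER_CUBIC))
E
```

View pics/i.png

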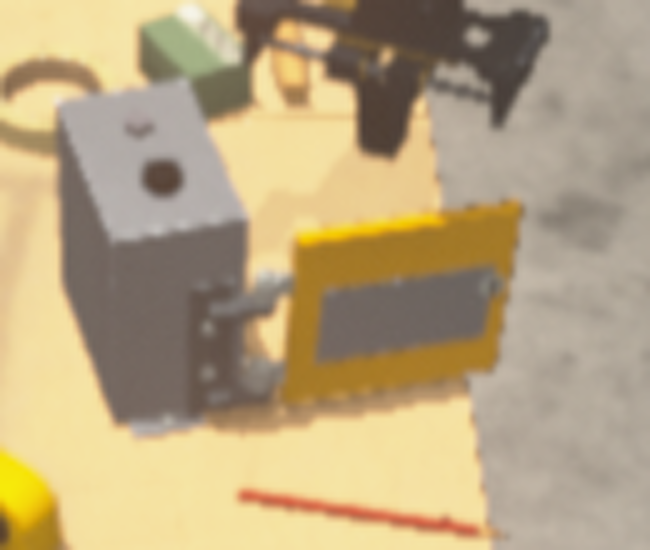

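The door is unchanged at about 0° of travel, with the gripper now behind it, yet the commanded arc crossed the door plane. I'll check the real tip height against the door top before doing anything else.

```bash
python3 - <<'E'
from h import *
s=ctrl.sense();tcp=s["position"];print(tcp,s["width"],s["t"])
for n in("side","top"):
    p=eyes.read_camera(n);K=p["intrinsics"];Ti=np.linalg.inv(p["cam_to_world"])
    c=Ti@np.r_[tcp,1];u=K@c[:3]/c[2];print(n,"tcp px",u[:2])
    Q=cloud(p);F=p["frame"].astype(int)
    m=(np.hypot(Q[...,0]-tcp[0],Q[...,1]-tcp[1])<45)&(Q[...,2]>60)&(Q[...,2]<260)
    q=Q[m]; print(len(q), "z pct",np.percentile(q[:,2],[0,1,5,20,50]) if len(q) else "")
    if len(q): print("low pts",q[np.argsort(q[:,2])[:4]].round(0).tolist())
    m=(Q[...,0]>330)&(Q[...,0]<530)&(Q[...,1]<-80)&(Q[...,1]>-165)&(Q[...,2]>130)&(Q[...,2]<165)&(F[...,2]>F[...,0]+60)
    q=Q[m];print("door top z",np.percentile(q[:,2],[50,95]),q[:,:2].min(0),q[:,:2].max(0))
E
```

```text
[ 439.32127633 -196.57867081  129.45169349] -0.0895474292711111 16.9833
side tcp px [374.76759704 165.1757345 ]
437 z pct [148.10864129 156.2656149  161.46717086 187.35480175 233.78743352]
low pts [[443.0, -195.0, 148.0], [435.0, -183.0, 154.0], [441.0, -187.0, 154.0], [447.0, -191.0, 155.0]]
door top z [142.72052469 151.2805568 ] [ 351.48471145 -156.82727611] [ 498.64861653 -102.44072693]
top tcp px [399.83916906 278.04289575]
10 z pct [230.67217561 230.74075672 231.01508115 232.51169193 246.01840073]
low pts [[424.0, -157.0, 231.0], [414.0, -160.0, 231.0], [397.0, -206.0, 233.0], [420.0, -160.0, 233.0]]
door top z [149.44387903 157.640838  ] [ 365.22825797 -148.70274527] [ 496.99190543 -107.67438143]
```

The finger tips show in the depth at z≈148–150, about 19 mm above the reported TCP. So the fingers passed just over the door's top edge (152). I'll go back up and around, and come down lower.

Request:
{"name": "drive_tool", "arguments": {"steps": [[[0,0,-0.02,0],[0,0,-0.03,0],[0,0,0,0],[0.0037,-0.0112,0,0.1],[0.0037,-0.0112,0,0.1],[0.0037,-0.0112,0,0.1],[0.0037,-0.0112,0,0.1],[0.0037,-0.0112,0,0.1],[0.0037,-0.0112,0,0.1],[0.0037,-0.0112,0,0.1],[0.0037,-0.0112,0,0.1],[0.0037,-0.0112,0,0.1],[0,-0.005,0,0],[0,0,0,0],[0,0,0.03,0],[0,0,0.03,0],[0,0,0.008,0],[0,0,0,0],[0,0,0,0]]]}}

```text
t: 18.67
position: [395.9, -98.6, 111.5]
eef_rot: [-0.0, 0.993, 0.121, -0.001]
wrist_force: [0.2, -0.1, 1.1]
width: 0.5
gripper_force: 0.0
```

```bash
python3 dr.py
```

```text
18.6667 [395.92624852 -98.61485986 111.49228522] [ 0.21802855 -0.07546391  1.0961927 ] yaw 13.954230185772113 p -114.87283762197518 -37.69889174155462
knuckle_low 0.91 [352. 204.] [ 514.3 -118.9   30. ]
knuckle_up 0.6 [354.4 188.9] [ 509.5 -108.1  105. ]
door_edge 0.8 [401.9 189.3] [ 353.4 -130.    82. ]
side 657 [[360.1, -143.6, 14.1], [497.2, -101.3, 152.0]] centre [ 445.27383259 -119.04193867   83.44205492] door angle from open -4.795440499930379
top 28 [[355.2, -148.8, 129.1], [497.0, -107.7, 157.5]] centre [ 447.39083762 -124.19441918  147.32008496] door angle from open -0.41946213906467733
```

Request:
{"name": "drive_tool", "arguments": {"steps": [[[-0.0017,0.0058,0,-0.05],[-0.0017,0.0058,0,-0.05],[-0.0017,0.0058,0,-0.05],[-0.0017,0.0058,0,-0.05],[-0.0017,0.0058,0,-0.05],[-0.0017,0.0058,0,-0.05],[-0.0017,0.0058,0,-0.05],[-0.0017,0.0058,0,-0.05],[-0.0017,0.0058,0,-0.05],[0,0,0,0]]]}}

```text
t: 19.8
position: [405.4, -152.5, 112.3]
eef_rot: [0.001, 0.94, 0.34, 0.001]
wrist_force: [0.7, -0.1, -0.4]
width: 0.2
gripper_force: 0.0
```

```bash
python3 dr.py
```

```text
19.8 [ 405.43107696 -152.54177239  112.25734502] [ 0.67774528 -0.11354183 -0.41619981] yaw 39.73748520583008 p -114.20384639392057 -36.36685846595771
knuckle_low 0.91 [353.8 208.4] [509.4 -97.6  30. ]
knuckle_up 0.73 [354.1 187.5] [ 510.1 -114.9  105. ]
door_edge 0.72 [392.9 178.2] [ 377.  -186.3   82. ]
side 619 [[375.7, -187.5, 11.6], [499.9, -107.6, 150.6]] centre [ 451.47510072 -139.25350042   86.1569092 ] door angle from open 12.027567552476711
top 16 [[371.0, -195.2, 76.6], [500.6, -114.7, 156.5]] centre [ 442.62546545 -150.09854161  139.99882654] door angle from open 15.969195483552369
```

The door is now moving, at about 16° of travel. I'll continue the arc.

Request:
{"name": "drive_tool", "arguments": {"steps": [[[-0.0017,0.0057,0,-0.05],[-0.0017,0.0057,0,-0.05],[-0.0017,0.0057,0,-0.05],[-0.0017,0.0057,0,-0.05],[-0.0017,0.0057,0,-0.05],[-0.0017,0.0057,0,-0.05],[-0.0017,0.0057,0,-0.05],[-0.0017,0.0057,0,-0.05],[-0.0017,0.0057,0,-0.05],[-0.0017,0.0057,0,-0.05],[-0.0017,0.0057,0,-0.05],[-0.0017,0.0057,0,-0.05],[-0.0017,0.0057,0,-0.05],[-0.0017,0.0057,0,-0.05],[-0.0017,0.0057,0,-0.05],[-0.0017,0.0057,0,-0.05],[-0.0017,0.0057,0,-0.05],[-0.0011,0.0036,0,-0.03],[-0.0007,0.0023,0,-0.02],[-0.0003,0.0012,0,-0.01]]]}}

```text
t: 21.77
position: [482.3, -221.8, 111.3]
eef_rot: [-0.0, 0.695, 0.719, -0.0]
wrist_force: [0.0, -0.4, -0.3]
width: 0.6
gripper_force: 0.1
```

```bash
python3 dr.py
```

```text
21.7667 [ 482.30363379 -221.77651468  111.33949587] [ 1.32449561e-04 -4.02461995e-01 -2.50775574e-01] yaw 91.8748344706118 p -113.0965654072215 -37.91675305502501
knuckle_low 0.58 [355.8 207. ] [ 502.5 -104.2   30. ]
knuckle_up 0.54 [352.1 187.6] [ 516.5 -114.6  105. ]
door_edge 0.64 [357.  161.9] [ 491.4 -275.1   82. ]
side 116 [[495.0, -258.0, 53.3], [517.4, -117.7, 155.7]] centre [ 506.79380195 -170.22388689  134.04281622] door angle from open 67.2035439747209
top 92 [[504.1, -177.7, 37.6], [522.4, -127.6, 157.6]] centre [ 511.08343396 -149.6915489   135.30292357] door angle from open 68.6843632563751
```

Request:
{"name": "drive_tool", "arguments": {"steps": [[[-0.001,0.0034,0,-0.03],[-0.001,0.0034,0,-0.03],[-0.001,0.0034,0,-0.03],[-0.001,0.0034,0,-0.03],[-0.001,0.0034,0,-0.03],[-0.001,0.0034,0,-0.03],[-0.001,0.0034,0,-0.03],[-0.001,0.0034,0,-0.03],[-0.001,0.0034,0,-0.03],[-0.0005,0.0017,0,-0.015],[0,0,0,0]]]}}

```text
t: 22.98
position: [515.7, -226.1, 111.5]
eef_rot: [0.0, 0.587, 0.81, 0.0]
wrist_force: [-0.5, 0.1, -0.1]
width: 0.4
gripper_force: 0.1
```

```bash
python3 dr.py
```

```text
22.9833 [ 515.67597954 -226.12069019  111.47914441] [-0.49081201  0.08675561 -0.13304659] yaw 108.16626428251004 p -112.45122612009362 -37.76597535031666
knuckle_low 0.64 [355.5 205.8] [ 503.2 -110.    30. ]
knuckle_up 0.64 [308.8 153.9] [ 656.2 -292.7  105. ]
side 119 [[514.9, -271.0, 51.3], [547.7, -117.0, 154.4]] centre [ 530.43357695 -188.99396779  132.96639278] door angle from open 85.70243043401797
top 83 [[514.9, -175.8, 39.1], [533.0, -127.5, 158.0]] centre [ 522.76202365 -148.16102756  136.84519558] door angle from open 84.75508325211877
```

Request:
{"name": "drive_tool", "arguments": {"steps": [[[0,0.002,0,0],[0,0.002,0,0],[0,0.002,0,0],[0,0.0015,0,0],[0,0.0015,0,0],[0,0,0,0],[0,0,0,0]]]}}

```text
t: 23.87
position: [524.2, -223.3, 111.4]
eef_rot: [-0.0, 0.587, 0.81, 0.0]
wrist_force: [-0.3, -0.7, -0.2]
width: 0.3
gripper_force: 0.2
```

Request:
{"name": "drive_tool", "arguments": {"steps": [[[0,0.001,0,0],[0,0.001,0,0],[0,0.001,0,0],[0,0,0,0]]]}}

```text
t: 24.2
position: [525.0, -223.1, 111.2]
eef_rot: [-0.001, 0.587, 0.81, -0.002]
wrist_force: [-6.3, -4.0, 3.6]
width: 0.5
gripper_force: 3.8
```

```bash
python3 dr.py
```

```text
24.2 [ 524.97316649 -223.07828597  111.23791356] [-6.29798276 -4.00127722  3.62135983] yaw 108.18003818012329 p -112.4523729349579 -28.01068652864976
knuckle_low 0.44 [354.9 208.8] [505.9 -95.6  30. ]
knuckle_up 0.48 [349.4 187.1] [ 525.  -117.1  105. ]
side 47 [[517.9, -260.3, 51.6], [551.5, -119.3, 152.7]] centre [ 529.74068425 -166.06038129  123.3409428 ] door angle from open 88.74052722635298
top 66 [[516.8, -167.6, 44.2], [537.0, -125.5, 158.2]] centre [ 524.45981264 -144.24853147  136.43455081] door angle from open 88.22159439835212
```

The door meets the rim at about 8 N, so it is shut. I'll back straight off, rise clear, and verify.

Request:
{"name": "drive_tool", "arguments": {"steps": [[[0,-0.001,0,0],[0,-0.002,0,0],[0,-0.004,0,0],[0,-0.012,0,0],[0,-0.025,0,0],[0,-0.03,0,0],[0,0,-0.03,0],[0,0,-0.03,0],[0,0,-0.03,0],[0,-0.02,0,0],[0,0,0,0],[0,0,0,0]]]}}

```text
t: 25.5
position: [436.9, -251.7, 201.5]
eef_rot: [0.0, 0.587, 0.809, 0.0]
wrist_force: [-0.6, -0.2, 0.0]
width: 0.3
gripper_force: 0.0
```

```bash
python3 - <<'E'
from h import *
s=ctrl.sense();print(s["t"],s["position"],s["wrist_force"])
for n in("side","top"):
    p=eyes.read_camera(n);Q=cloud(p);F=p["frame"].astype(int)
    m=(Q[...,0]>480)&(Q[...,0]<600)&(Q[...,1]<-100)&(Q[...,1]>-320)&(Q[...,2]>135)&(Q[...,2]<165)&(F[...,2]>F[...,0]+50)
    q=Q[m];v,u=np.nonzero(m)
    print(n,len(q),"z",np.percentile(q[:,2],[5,95]))
    a=np.radians(14);d=q[:,:2]-[588.5,-182];b=np.c_[d@[np.cos(a),np.sin(a)],d@[-np.sin(a),np.cos(a)]]
    print("box y range",np.percentile(b[:,1],[2,98]),"box x by y:",[(y,round(float(np.median(b[abs(b[:,1]-y)<15,0])),1)) for y in(-65,-35,0,35,65) if (abs(b[:,1]-y)<15).sum()>2])
    for x in eyes.spot_point("door_edge",p)[:1]: print("edge",x["confidence"],w(p,*x["point"],82))
    r0,r1,c0,c1=(130,240,290,400) if n=="side" else(205,285,350,450)
    cv2.imwrite(f"pics/z{n}.png",cv2.resize(p["frame"][r0:r1,c0:c1],(400,400),interpolation=cv2.INTER_CUBIC))
cv2.imwrite("pics/z.png",np.hstack([cv2.imread("pics/zside.png"),cv2.imread("pics/ztop.png")]))
E
```

```text
25.5 [ 436.85570019 -251.70834194  201.52808066] [-0.58303387 -0.18273891  0.01238863]
side 106 z [141.7198043  160.88721847]
box y range [-70.14116237  76.4121155 ] box x by y: [(-65, -54.6), (-35, -53.6), (0, -52.2), (35, -52.6), (65, -51.0)]
edge 0.69 [509.96060135 561.37026523  82.        ]
top 106 z [139.8920571  157.36282771]
box y range [-16.90642098  69.35720416] box x by y: [(0, -52.7), (35, -52.8), (65, -52.2)]
```

View pics/z.png

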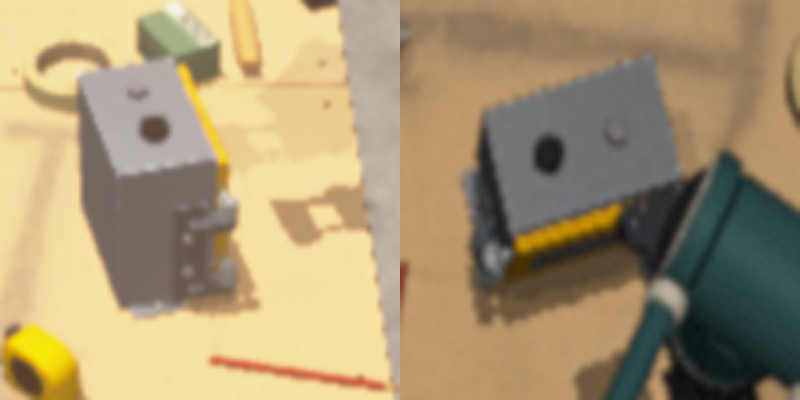

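The side crop shows the door lying along the box front, with both knuckles down on the pins and the pencil in place. The fitted depth slopes slightly, by 1–2°, so I'll compare it with the box's own front edge in the same picture.

```bash
python3 - <<'E'
from h import *
p=eyes.read_camera("side");Q=cloud(p);F=p["frame"].astype(int)
g=(abs(F[...,2]-F[...,0])<40)&(Q[...,2]>153)&(Q[...,2]<168)&(Q[...,0]>500)&(Q[...,0]<680)&(Q[...,1]<-80)&(Q[...,1]>-300)
yl=(Q[...,2]>138)&(Q[...,2]<170)&(Q[...,0]>480)&(Q[...,0]<600)&(Q[...,1]<-100)&(Q[...,1]>-320)&(F[...,2]>F[...,0]+50)
K=p["intrinsics"];T=p["cam_to_world"]
# per image row: boundary columns of box-top|door and door outer|bench along top edges, subpixel not attempted
B=[];D=[]
for v in range(140,186):
    c=np.nonzero(g[v])[0];d=np.nonzero(yl[v])[0]
    if len(c)>5 and len(d): B.append(w(p,c.max()+.5,v,160)[:2]);D.append(w(p,d.max()+.5,v,152)[:2])
for n,A in(("box front edge",B),("door outer top edge",D)):
    A=np.array(A);l=cv2.fitLine(A.astype(np.float32),cv2.DIST_HUBER,0,.01,.01).ravel()
    s=np.sign(-l[1]);print(n,len(A),"dir deg",np.degrees(np.arctan2(s*l[1],s*l[0]))+90,"at",l[2:],A[0].round(1),A[-1].round(1))
    a=np.radians(14);print(" offset in box x at its centre",(l[2:]-[588.5,-182])@[np.cos(a),np.sin(a)])
E
```

```text
box front edge 32 dir deg 12.827408 at [ 544.76483 -183.15308] [ 559.8 -255.9] [576.7 -97.2]
 offset in box x at its centre -42.715001415089
door outer top edge 32 dir deg 13.616486 at [ 531.8107 -187.3038] [ 589.3 -267.2] [ 517.2 -105.8]
 offset in box x at its centre -56.288462377980885
```

The box edge is at 12.8° and the door at 13.6°, so they are parallel. The door's outer face is about 13 mm in front of the rim edge, which matches the 12 mm panel lying flush. I'm handing in.

```bash
python3 -c "
from station import ctrl
print(ctrl.job_done())"
```

```text
the job is handed in; nothing more can be done
None
```

I hung the door on both hinge pins, let go of it, pushed it shut flush with the box front and handed the job in at about 26 s; no verdict came back.

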